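# Plug in the relay and prove its clips hold

### The arm

A 6-joint arm with a two-finger parallel gripper is mounted at the origin on the work surface. World frame = base frame: x ahead of the robot, y to its left, z up, the work surface at z = 0. Lengths are in mm, angles in rad, forces in N, time in s.
With the tool pointing down it reaches from about 275 to 1000 mm from the base axis. Payload 8.4 kg.
Tool frame: the origin (TCP) lies at the very end of the fingers, on their centre line; the grasp point (between the pads) lies 19 mm behind it; z points along the fingers, y is the direction in which the jaws open and shut (so a half turn about z gives the same grasp; the last joint's range is limited). The gripper opens to 85 mm and grips with 20 to 120 N. Pads are 22 mm wide; open, the fingers measure 114 mm over their backs; the gripper's body (76 mm by 85 mm) begins 54 mm behind the grasp point. The pads swing forward as they close: fully open they stand 13 mm farther back than shut.
Start: joints at [-1.229, 0.353, 1.633, -0, 1.155, -0.002], TCP at [210.666, -588.428, 231.281] pointing down, gripper open.
Joint ranges: [-2.63, 2.63], [-0.92, 2.1], [0.06, 2.66], [-1.3, 4.44], [0, 2.69], [-3.02, 3.02]. Speed limits (rad/s): [2.22, 2.22, 2.79, 3.14, 3.14, 3.14].

### API

Orientations are given as [roll, pitch, yaw] about the fixed x, y, z axes, in that order (R = Rz(yaw) Ry(pitch) Rx(roll)).
In Python, from rig import r gives the robot as it stands.
- The arm moves only by the tool jog_arm, never from a script. Its argument "increments" is text: rows parted by semicolons, each of 7 numbers parted by spaces: the shift along the tool's x, y, z in cm, then the turn, a rotation vector about the tool's x, y, z in rad, then the opening, from -1 (shut) to 1 (fully open). A call has exactly 8 rows; each row shifts and turns the commanded pose from where the row before left it, along the tool's axes as they then stand; what a row does not reach is not made up. A row lasts 1/10 s, in which the tool goes at most 50 mm and 8.59 degrees, less where a joint would pass 70% of its speed; a pose out of reach is approached as far as the arm can. A call with a gripper value outside its range is refused whole. The fingers move at their own pace and stop on an object; "squeeze" is the grip in N (left out, the last holds). Time passes only in rows, so rows that do not move let the fingers close, or fill a call up. It gives the time, the measured TCP pose, the force and the opening at its end, in the units of the state.
- r.sense(): the state, without advancing time (a new reading comes with each control period).
- r.grab_frame(name): name is "side" or "top"; returns the picture (480x640x3 uint8, red, green, blue); there is no depth.
- r.camera_info(name): a dict with "K" (3x3 intrinsics, pixels), "rvec" (rotation vector, rad) and "tvec" (3), from world to camera coordinates, as OpenCV has them. Camera axes: x right, y down, z forward; pixel columns grow to the right and rows downward; lengths in mm; the calibration is good to about 2 mm. A picture is of the moment at which its call begins. camera_info takes no time and is no camera call.
- r.sign_off(): hands the job in, once; it reports no verdict.
The state is a dict: "clock": time; "qpos": joint angles; "qvel": joint speeds; "joint_efforts": joint torques, N m; "eef_pos": TCP position; "tcp_rot": TCP orientation; "contact_force": force on the tool from outside, world axes, zero at the start; "wrist_torque": the same for the moment, N m; "opening": opening from 0.0 (shut) to 1.0 (fully open).
Only numpy, scipy, OpenCV 4.12 (cv2) and the standard library are available. Lean on these libraries where they do the work, as an engineer would, in place of code of your own. Each camera call takes 0.05 s, during which the arm holds its last target.

### The job

Plug the loose clear-cased relay into the empty socket on the control panel's rail, the same way round as its neighbours, pressing it gently home until both clips have snapped in. Then prove that the clips hold: pull it straight up with slowly rising force to about 12 N, hold that for half a second and stop there, never above 16 N. Ease off and leave the relay fully home, with nothing else on the bench shifted.

Things in the scene. Friction and masses are not known exactly. Their poses are not given: they have to be found in the camera images.
- relay_center (a point): Loose plug-in relay: clear box with black foot, standing on its blades on the mat. Case 36 (x) x 28 (y) x 58 mm tall, four flat blades 15 mm long below; 73 mm in all, about 85 g. This point: half-way up, 36.5 mm above the blade tips. z up; -x is the coil end, marked by a small white flag on the lid. A moulded catch juts 4 mm from each x end, 0 to 11 mm above the case's underside.
- relay_foot (a point): The centre of the underside of the relay's case (between the blades, 15 mm above their tips, 21.5 mm below relay_center); same axes as relay_center.
- relay_flag (a point): The white flag on the relay's lid, 10 mm from its middle towards -x.
- relay: The relay; origin at the middle of its blade tips, axes as relay_center.
- socket: The empty socket: black, 76 (x) x 34 (y) mm, fixed on the rail of the aluminium panel; its two neighbours, 40 or 80 mm away along the rail (y), already hold relays like this one, at the height this one will have. Origin at the centre of its underside; x along its length (the relay's -x end goes to the socket's -x end), y along the rail, z up.
- socket_seat (a point): The centre of the socket's top face, 20 mm above its origin, axes as the socket's. The relay is home when its case's underside (relay_foot) rests here. Four slots 17 mm deep, 1.2 mm wider all round than the blades and bevelled by 1.5 mm at the mouth: a blade that misses its slot stops the relay with its underside 15 mm above this face, before the clips touch it.
- clips: The socket's two grey spring clips, one at each x end, 10 mm wide, up to 17 mm above the socket's top face, 18 to 28 mm from the middle; origin as the socket's. To clear them hold the relay by its x faces (36 mm apart, free at both sides) near the top, finger tips at least 20 mm above the case's underside.
- clip_near (a joint): Angle of the clip at the socket's -x end: 0 upright, about 0.2 rad when the relay's catch goes past. From 12 mm before home the catches push the clips apart; they snap back over them about 5 mm before home. Pressing takes about 10 to 18 N.
- clip_far (a joint): The same at the +x end. At home the relay has about 0.5 mm of play. Pulled up, the clips take 6 to 9 N at once, then yield about 1 mm per further 5 N, and would let the relay go beyond about 4 mm.
- timer: Bystander: grey timer relay, 38 mm square, 82 mm tall, with a dial on top and a round plug below; origin at the middle of its underside.
- tub: Bystander: small tub 42 mm across, 45 mm tall; origin at the middle of its underside.
- screwdriver: Bystander: screwdriver 190 mm long, lying on the bench.
- brush: Bystander: brush 160 mm long, lying on the bench.
- spool: Bystander: solder spool 54 mm across, 38 mm tall, standing on the bench.
- tape: Bystander: roll of amber tape 86 mm across, 18 mm tall, lying on the bench.
- terminal: Bystander: loose grey terminal block 46 x 12 x 39 mm, standing on the bench.

How it is judged:
By the outcome, as a careful person would: the job done as asked, in the order asked, and still so for the second after the job is handed in, with the robot touching nothing.
It also fails if it takes over 54 s, if anything falls off the work surface, if the arm or the gripper's body presses on something with over 40 N, if the wrist force passes 120 N, or if a joint passes its speed limit or range.

## Working session

There is one attempt and no reset: what is moved stays moved. The work goes in short steps, Python scripts to look and compute and a tool call to move; the robot and the scene stay as the last step left them, time stands still between calls to the robot, and variables do not carry over. Pictures are saved under pics/ and viewed, and the job is handed in when it is done.

Besides the shell and the picture viewer there is one more tool, called after "Emit:" as name(argument=value, ...) on one line, values as JSON. jog_arm: Moves the arm, as the interface text tells. Its arguments: {"type":"object","properties":{"increments":{"type":"string"},"squeeze":{"type":"number"}},"required":["increments"]}

```bash
mkdir -p pics; ls
python3 - <<'E'
from rig import r
import cv2
s=r.sense();print(s)
for n in("side","top"):
    print(n,r.camera_info(n))
    cv2.imwrite(f"pics/{n}0.png",r.grab_frame(n)[:,:,::-1])
E
```

```text
pics
{'clock': 0.0, 'qpos': array([-1.22940219e+00,  3.53631832e-01,  1.63413977e+00, -2.02329603e-05,
        1.15519086e+00, -2.39138381e-03]), 'qvel': array([-0.00098616, -0.00030786,  0.00148958,  0.000208  , -0.00092135,
       -0.00127902]), 'joint_efforts': array([ 3.44934873e-03, -6.05248332e+01, -3.42062116e+01,  1.67422936e-04,
        9.54056246e-03,  5.47123375e-05]), 'eef_pos': array([ 210.49838029, -587.98079103,  230.5694556 ]), 'tcp_rot': array([-3.14022281e+00,  1.52235794e-05,  3.43793714e-01]), 'contact_force': array([-0.03032574,  0.18834264,  0.31261539]), 'wrist_torque': array([-0.01772431, -0.0331885 , -0.02089384]), 'opening': 0.9999222468644168}
side {'K': array([[618.66562031,   0.        , 316.86193325],
       [  0.        , 618.66562031, 232.65950181],
       [  0.        ,   0.        ,   1.        ]]), 'rvec': array([ 0.35261661, -2.80766972,  1.12942274]), 'tvec': array([ 597.64439891,  100.40440299, 1487.41056119])}
top {'K': array([[452.07456845,   0.        , 310.09869184],
       [  0.        , 452.07456845, 241.31295925],
       [  0.        ,   0.        ,   1.        ]]), 'rvec': array([ 2.19098657, -2.21792666,  0.05677008]), 'tvec': array([  95.36639492,  566.80317813, 1064.06086681])}
```

View pics/side0.png

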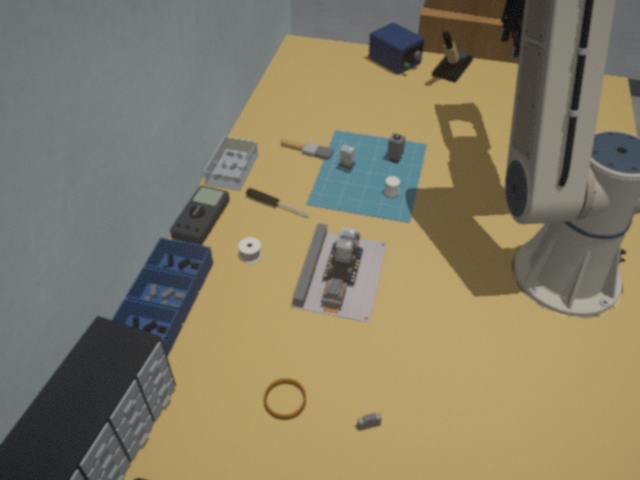

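View pics/top0.png

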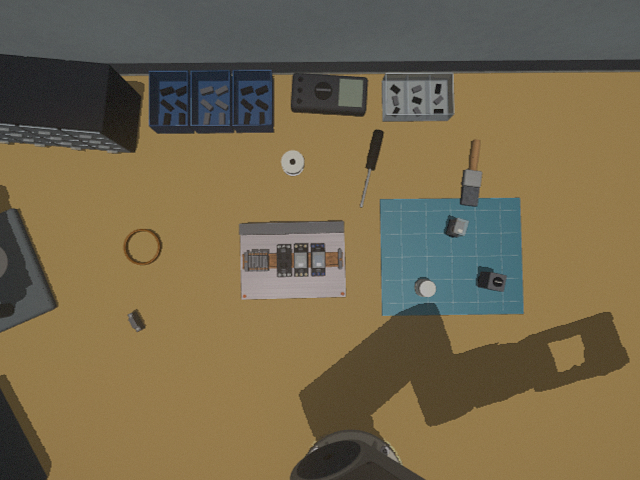

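Run:
```python
import cv2
t=cv2.imread("pics/top0.png");s=cv2.imread("pics/side0.png")
a=cv2.resize(t[195:255,420:500],None,fx=9,fy=9,interpolation=cv2.INTER_CUBIC)
b=cv2.resize(t[215:305,235:355],None,fx=6.5,fy=6.5,interpolation=cv2.INTER_CUBIC)
c=cv2.resize(s[130:190,320:420],None,fx=8,fy=8,interpolation=cv2.INTER_CUBIC)
d=cv2.resize(s[215:325,290:390],None,fx=5.4,fy=5.4,interpolation=cv2.INTER_CUBIC)
for n,i in zip("abcd",(a,b,c,d)): cv2.imwrite(f"pics/c_{n}.png",i)
```

```text
(no output)
```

View pics/c_a.png

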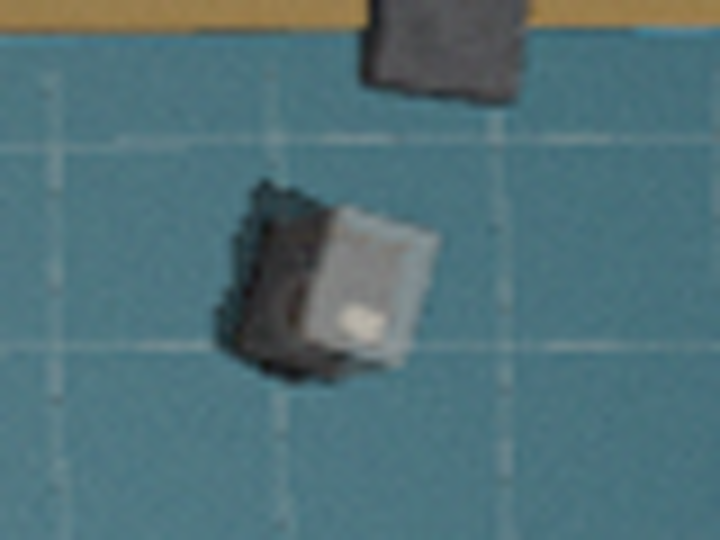

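View pics/c_b.png

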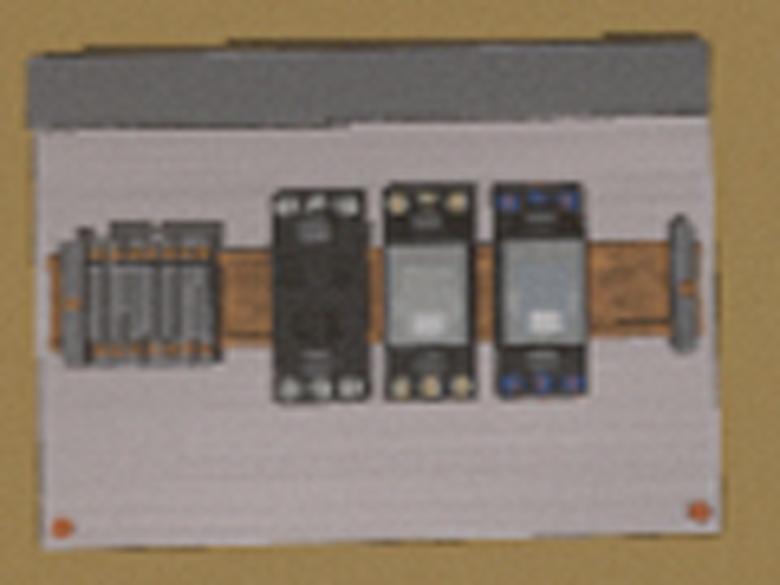

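View pics/c_c.png

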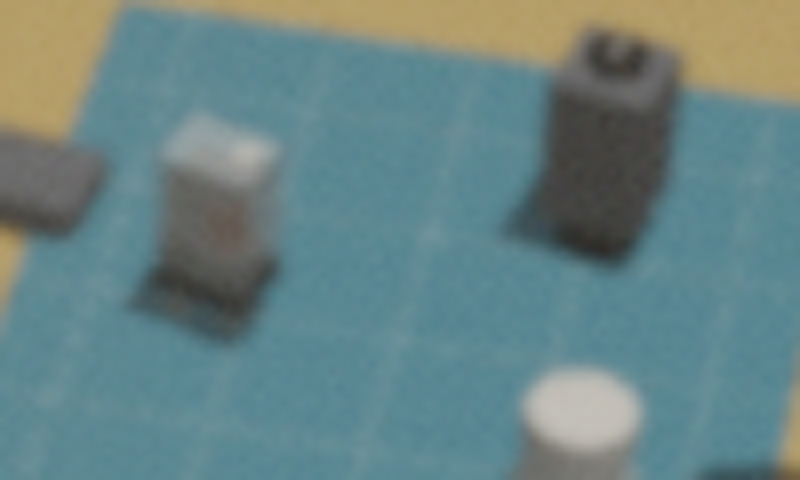

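View pics/c_d.png

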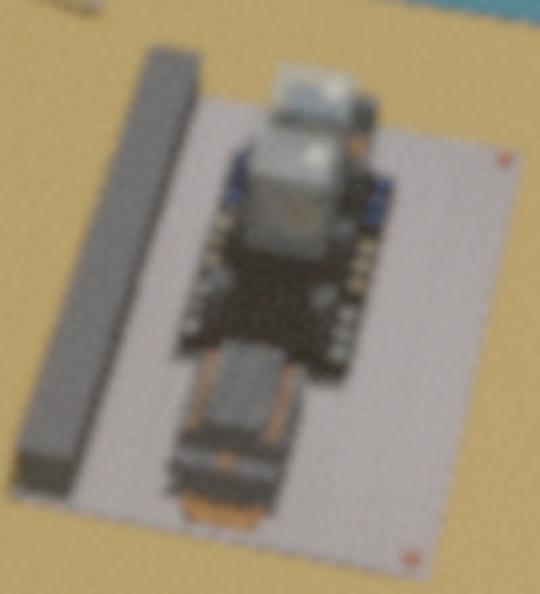

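```bash
cat > h.py <<'E'
import numpy as np,cv2
from scipy.optimize import least_squares
from rig import r
C={n:r.camera_info(n) for n in("side","top")}
def proj(n,P):
    c=C[n];return cv2.projectPoints(np.asarray(P,float).reshape(-1,1,3),c["rvec"],c["tvec"],c["K"],None)[0].reshape(-1,2)
def center(n):
    R=cv2.Rodrigues(C[n]["rvec"])[0];return -R.T@C[n]["tvec"]
def box(x0,x1,y0,y1,z0,z1): return np.array([[x,y,z] for z in(z0,z1) for x,y in((x0,y0),(x1,y0),(x1,y1),(x0,y1))],float)
def place(P,x,y,z,yaw):
    c,s=np.cos(yaw),np.sin(yaw);return np.asarray(P)@np.array([[c,s,0],[-s,c,0],[0,0,1]])+[x,y,z]
E_=[(0,1),(1,2),(2,3),(3,0),(4,5),(5,6),(6,7),(7,4),(0,4),(1,5),(2,6),(3,7)]
def overlay(n,img,boxes,win,f,out):
    u0,v0,u1,v1=win
    im=cv2.resize(img[v0:v1,u0:u1],None,fx=f,fy=f,interpolation=cv2.INTER_CUBIC)
    for B,col in boxes:
        p=(proj(n,B)-[u0,v0]+.5)*f-.5
        for i,j in E_: cv2.line(im,tuple(int(round(a*16)) for a in p[i]),tuple(int(round(a*16)) for a in p[j]),col,1,cv2.LINE_AA,4)
    cv2.imwrite(out,im)
def pxs(u,v,win,f): return [(u+.5)/f-.5+win[0],(v+.5)/f-.5+win[1]]
E
cat > fit.py <<'E'
from h import *
print(center("top"),center("side"))
wa=(420,195);wb=(235,215);wc=(320,130);wd=(290,215)
# socket fit: top camera
S=[];O=[]
def add(n,P,uv,w,f): S.append((n,P));O.append(pxs(*uv,w,f))
# neighbours at y -40,-80; lid z = 78 (x +-18)
for dy,(l,rr,t,b) in((-40,(386,472,241,347)),(-80,(498,585,238,346))):
    add("top",[18,dy+14,78],(l,t),wb,6.5);add("top",[18,dy-14,78],(rr,t),wb,6.5)
    add("top",[-18,dy+14,78],(l,b),wb,6.5);add("top",[-18,dy-14,78],(rr,b),wb,6.5)
for x,y,u,v in((38,17,273,190),(38,-17,366,190),(-38,17,275,400),(-38,-17,370,400)): add("top",[x,y,20],(u,v),wb,6.5)
# side: neighbour 1 lid corners
for x,y,u,v in((18,-26,248,170),(-18,-26,333,182),(-18,-54,345,137),(18,-54,260,122)): add("side",[x,y,78],(u,v),wd,5.4)
for x,y,u,v in((38,17,180,345),(-38,17,343,380)): add("side",[x,y,20],(u,v),wd,5.4)
O=np.array(O)
def res(p):
    return np.concatenate([proj(n,place(P,*p))[0]-o for (n,P),o in zip(S,O)])
q=least_squares(res,[500,50,10,0],loss="soft_l1",x_scale=[10,10,10,.1])
print("socket",q.x);print(np.round(q.fun.reshape(-1,2),1).tolist())
# relay : lid corners. crop a (top) and c (side)
S=[];O=[]
# top: +x end away from flag
for x,y,u,v in((18,14,335,207),(18,-14,442,232),(-18,-14,402,368),(-18,14,303,337)): add("top",[x,y,73],(u,v),wa,9)
add("top",[-10,0,73],(361,323),wa,9)
for x,y,u,v in((-18,14,253,183),(18,14,163,155),(18,-14,195,113),(-18,-14,281,143)): add("side",[x,y,73],(u,v),wc,8)
add("side",[-10,0,73],(247,154),wc,8)
O=np.array(O)
q2=least_squares(res,[500,-250,2,-.2],loss="soft_l1",x_scale=[10,10,10,.1])
print("relay",q2.x);print(np.round(q2.fun.reshape(-1,2),1).tolist())
np.save("fit.npy",[q.x,q2.x])
for n in("top","side"):
    img=cv2.imread(f"pics/{n}0.png")
    s=q.x
    bx=[(place(box(-38,38,-17,17,0,20),*s),(0,0,255))]+[(place(box(-18,18,d-14,d+14,20,78),*s),(0,255,0)) for d in(-40,-80)]
    overlay(n,img,bx,(235,215,355,305) if n=="top" else(290,215,390,325),6.5 if n=="top" else 5.4,f"pics/o_{n}_s.png")
    overlay(n,img,[(place(box(-18,18,-14,14,15,73),*q2.x),(0,255,0))],(420,195,500,255) if n=="top" else(320,130,400,190),9,f"pics/o_{n}_r.png")
a=cv2.imread("pics/o_top_s.png");b=cv2.imread("pics/o_side_s.png");
c=cv2.imread("pics/o_top_r.png");d=cv2.imread("pics/o_side_r.png")
def hs(a,b,o):
    h=max(a.shape[0],b.shape[0]);z=np.zeros((h,a.shape[1]+b.shape[1],3),np.uint8);z[:a.shape[0],:a.shape[1]]=a;z[:b.shape[0],a.shape[1]:]=b
    cv2.imwrite(o,z)
E
python3 fit.py
```

```text
[ 522.47250983   98.56997031 1086.22859367] [ 339.7480937  1075.59406402 1143.38037918]
socket [5.23711017e+02 1.50949100e+02 8.37350292e+00 2.32504928e-03]
[[0.1, 0.2], [-0.5, 0.1], [0.3, 0.2], [-0.3, 0.1], [0.9, 0.4], [0.2, 0.3], [1.2, 0.1], [0.4, -0.1], [-0.4, 0.3], [-0.2, 0.1], [-0.3, 0.5], [-0.4, 0.3], [-0.7, 0.2], [-1.2, 0.8], [-1.0, 0.6], [-0.2, 0.6], [-1.0, -3.9], [0.5, -4.2]]
relay [ 5.94549252e+02 -2.49687090e+02  3.57656939e+00 -2.66725630e-01]
[[-0.1, -0.4], [0.1, -0.1], [0.7, 0.3], [-0.4, 0.6], [0.1, 0.3], [-0.5, 0.4], [-0.9, -0.1], [-0.2, -0.4], [0.6, -0.2], [-0.0, 0.4]]
```

```bash
sed -i 's/\[x,y,20\],(u,v),wd/[x,y,0],(u,v),wd/' fit.py
cat >> fit.py <<'E'
hs(c,cv2.resize(d,None,fx=1,fy=1)[:,:],"pics/o_r.png")
z=cv2.imread("pics/o_r.png");cv2.imwrite("pics/o_r.png",cv2.resize(z,None,fx=.55,fy=.55,interpolation=cv2.INTER_AREA))
E
python3 fit.py
```

```text
[ 522.47250983   98.56997031 1086.22859367] [ 339.7480937  1075.59406402 1143.38037918]
socket [5.23755612e+02 1.50846575e+02 1.10179962e+01 6.92047631e-04]
[[0.1, 0.2], [-0.5, 0.1], [0.3, 0.3], [-0.2, 0.1], [1.0, 0.4], [0.3, 0.3], [1.2, 0.2], [0.5, 0.0], [-0.4, 0.2], [-0.1, 0.0], [-0.4, 0.5], [-0.4, 0.3], [-0.7, -0.6], [-1.2, 0.0], [-0.9, -0.2], [-0.2, -0.2], [-1.1, 0.8], [0.2, 0.5]]
relay [ 5.94549252e+02 -2.49687090e+02  3.57656939e+00 -2.66725630e-01]
[[-0.1, -0.4], [0.1, -0.1], [0.7, 0.3], [-0.4, 0.6], [0.1, 0.3], [-0.5, 0.4], [-0.9, -0.1], [-0.2, -0.4], [0.6, -0.2], [-0.0, 0.4]]
```

View pics/o_top_s.png

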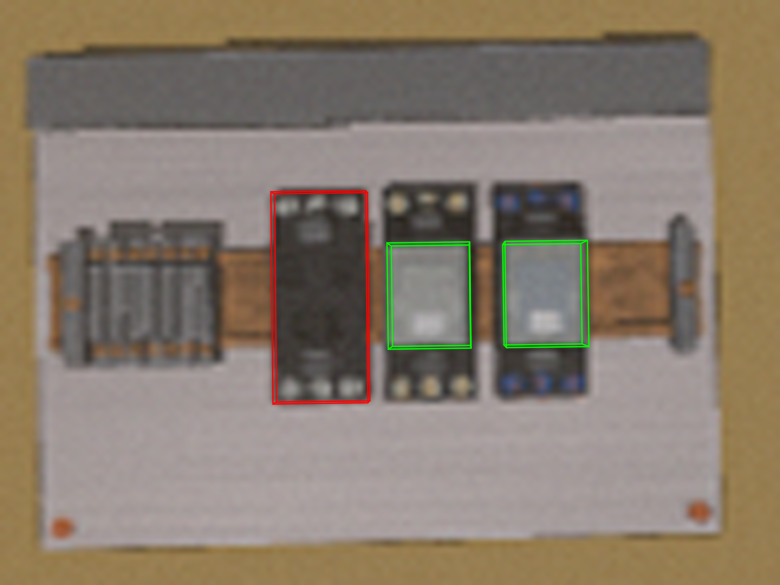

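View pics/o_side_s.png

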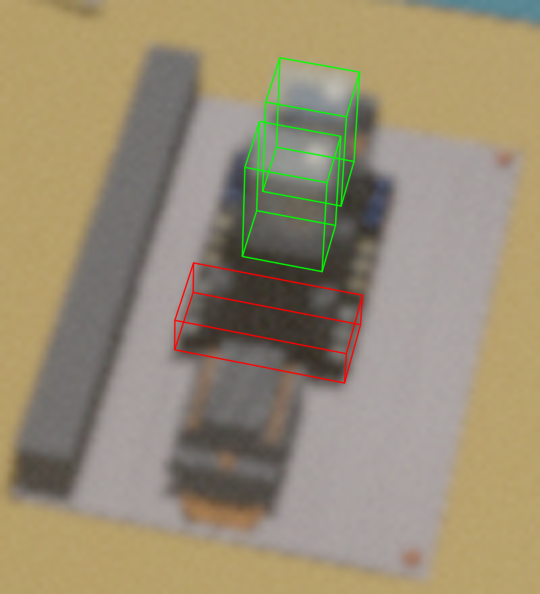

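View pics/o_r.png

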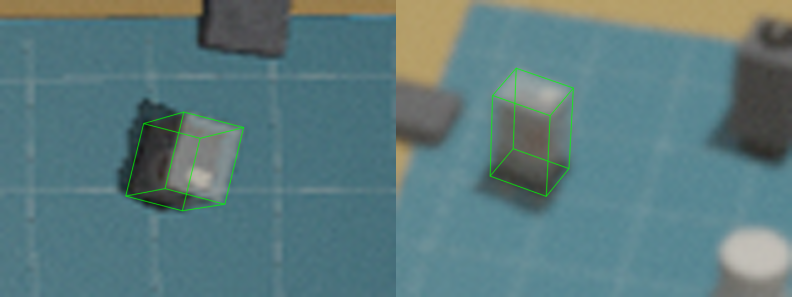

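```bash
cat > plan.py <<'E'
from h import *
from scipy.spatial.transform import Rotation as Ro
def plan(target,yaw,n,grip,start=None,ease=True,dec=2):
    """straight move, tool down; rows as text, 8 per line"""
    s=r.sense()
    p=np.array(s["eef_pos"]) if start is None else np.array(start[:3],float)
    R=Ro.from_euler("xyz",s["tcp_rot"] if start is None else [np.pi,0,start[3]])
    p0=p.copy();R0=R
    Rt=Ro.from_euler("xyz",[np.pi,0,yaw]);rv=(R0.inv()*Rt).as_rotvec()
    w=np.ones(n) 
    if ease and n>4: w[0]=w[-1]=.4;w[1]=w[-2]=.7
    f=np.cumsum(w)/w.sum();out=[]
    for k in range(n):
        Pt=p0+f[k]*(np.array(target)-p0);Rk=R0*Ro.from_rotvec(rv*f[k])
        d=np.round(R.inv().apply(Pt-p)/10,dec);t=np.round((R.inv()*Rk).as_rotvec(),3)
        p=p+R.apply(d*10);R=R*Ro.from_rotvec(t)
        out.append(" ".join(f"{v+0:g}" for v in [*d,*t,grip]))
    for i in range(0,n,8): print("; ".join(out[i:i+8]))
    print("end",np.round(p,1),np.round(R.as_euler("xyz"),3))
E
python3 - <<'E'
from plan import *
q=np.load("fit.npy")[1]
plan([q[0],q[1],150],q[3]+np.pi/2,16,1)
for o in [(471,205),(492,281),(427,288)]: pass
E
```

```text
1.34 -0.53 0.23 0 0 -0.027 1; 2.37 -0.87 0.4 0 0 -0.047 1; 3.44 -1.08 0.57 0 0 -0.068 1; 3.5 -0.84 0.57 0 0 -0.068 1; 3.55 -0.61 0.57 0 0 -0.067 1; 3.59 -0.36 0.57 0 0 -0.068 1; 3.6 -0.12 0.56 0 0 -0.068 1; 3.6 0.12 0.57 0 0 -0.067 1
3.59 0.37 0.57 -0.001 0 -0.068 1; 3.55 0.61 0.57 0 0 -0.067 1; 3.51 0.84 0.57 0 0 -0.068 1; 3.43 1.08 0.57 0 0 -0.068 1; 3.36 1.32 0.57 0 -0.001 -0.067 1; 3.26 1.53 0.57 0 0 -0.068 1; 2.21 1.23 0.4 0 0 -0.047 1; 1.22 0.76 0.23 0 0 -0.027 1
end [ 594.6 -249.7  150. ] [3.142 0.    1.304]
```

Emit:
jog_arm(increments="1.34 -0.53 0.23 0 0 -0.027 1; 2.37 -0.87 0.4 0 0 -0.047 1; 3.44 -1.08 0.57 0 0 -0.068 1; 3.5 -0.84 0.57 0 0 -0.068 1; 3.55 -0.61 0.57 0 0 -0.067 1; 3.59 -0.36 0.57 0 0 -0.068 1; 3.6 -0.12 0.56 0 0 -0.068 1; 3.6 0.12 0.57 0 0 -0.067 1")

```text
clock: 0.9
eef_pos: [403.9, -417.2, 190.4]
tcp_rot: [-3.141, -0.0, 0.828]
contact_force: [0.3, -0.3, -0.9]
opening: 1.001
```

Emit:
jog_arm(increments="3.59 0.37 0.57 0 0 -0.068 1; 3.55 0.61 0.57 0 0 -0.067 1; 3.51 0.84 0.57 0 0 -0.068 1; 3.43 1.08 0.57 0 0 -0.068 1; 3.36 1.32 0.57 0 0 -0.067 1; 3.26 1.53 0.57 0 0 -0.068 1; 2.21 1.23 0.4 0 0 -0.047 1; 1.22 0.76 0.23 0 0 -0.027 1")

```text
clock: 1.7
eef_pos: [595.9, -247.5, 149.6]
tcp_rot: [-3.141, -0.001, 1.308]
contact_force: [-1.0, -0.6, -0.2]
opening: 0.999
```

Run:
```python
from plan import *
s=r.sense();print(s["clock"],s["eef_pos"],s["tcp_rot"])
for n in("top","side"):
    im=r.grab_frame(n)[:,:,::-1];cv2.imwrite(f"pics/{n}1.png",im)
s=r.sense();print(s["clock"],s["eef_pos"],s["tcp_rot"],s["contact_force"])
a=cv2.imread("pics/top1.png")[180:270,410:530];b=cv2.imread("pics/side1.png")[80:200,300:420]
cv2.imwrite("pics/z1.png",cv2.resize(a,None,fx=6,fy=6,interpolation=cv2.INTER_CUBIC));cv2.imwrite("pics/z1s.png",cv2.resize(b,None,fx=5,fy=5,interpolation=cv2.INTER_CUBIC))
```

```text
1.7 [ 595.86754714 -247.54584069  149.62441726] [-3.14082159e+00 -5.91683798e-04  1.30828398e+00]
1.8 [ 595.42180758 -248.39668924  149.7723998 ] [-3.14083165e+00 -3.40722422e-04  1.30672472e+00] [ 0.08947563 -0.44990519 -0.50462003]
```

View pics/z1.png

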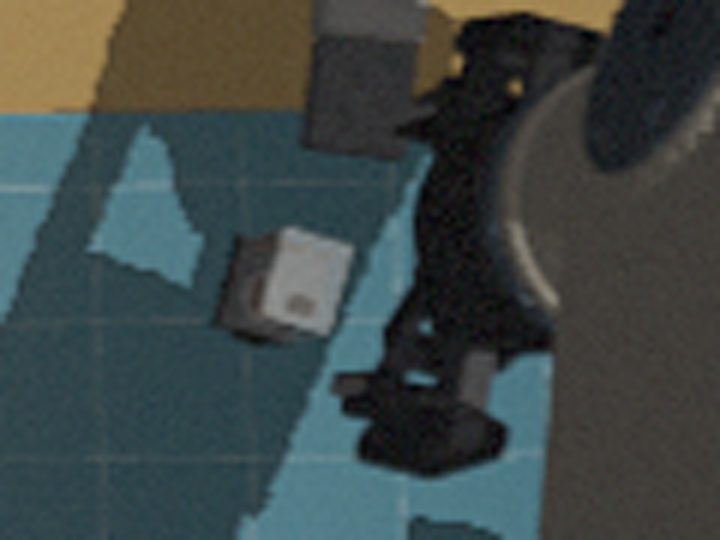

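View pics/z1s.png

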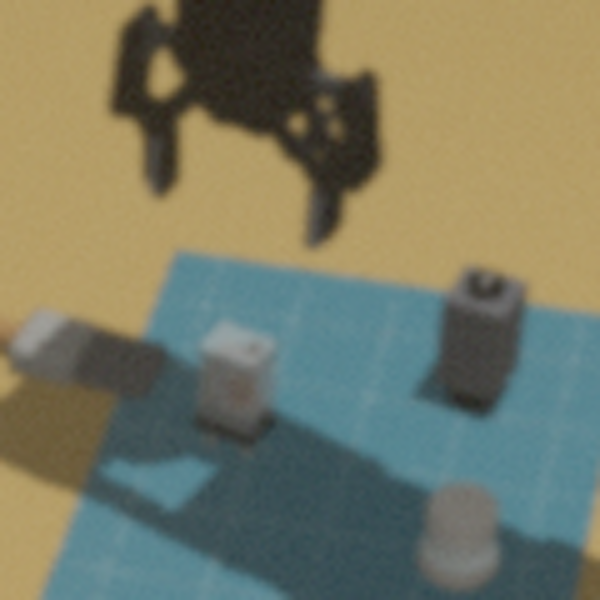

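```bash
cat > fit2.py <<'E'
from h import *
img=cv2.imread("pics/top1.png");w=(410,180)
P=[[18,14,73],[18,-14,73],[-18,-14,73],[-18,14,73],[-10,0,73]]
uv=[(286,227),(354,243),(333,334),(263,322),(301,304)]
O=np.array([pxs(*a,w,6) for a in uv])
for z in (1,3,5):
    q=least_squares(lambda p:(proj("top",place(P,p[0],p[1],z,p[2]))-O).ravel(),[594,-250,-.25],x_scale=[10,10,.1])
    print(z,q.x,np.round(q.fun,1))
q=[*q.x[:2],3,q.x[2]]
q=least_squares(lambda p:(proj("top",place(P,p[0],p[1],3,p[2]))-O).ravel(),[594,-250,-.25]).x;q=[q[0],q[1],3,q[2]]
B=place(box(-18,18,-14,14,15,73),*q)
overlay("top",img,[(B,(0,255,0))],(440,200,490,250),11,"pics/o1.png")
overlay("side",cv2.imread("pics/side1.png"),[(B,(0,255,0))],(330,135,370,175),14,"pics/o1s.png")
E
python3 fit2.py
```

```text
1 [ 5.94836035e+02 -2.51091015e+02 -2.45715582e-01] [-0.6 -0.2  0.2 -0.   0.3  0.3 -0.2 -0.5  0.3  0.4]
3 [ 5.94696990e+02 -2.50401141e+02 -2.45723098e-01] [-0.6 -0.2  0.2 -0.   0.3  0.4 -0.2 -0.5  0.3  0.5]
5 [ 5.94557945e+02 -2.49711268e+02 -2.45730671e-01] [-0.6 -0.3  0.2 -0.   0.3  0.4 -0.2 -0.5  0.3  0.5]
```

View pics/o1.png

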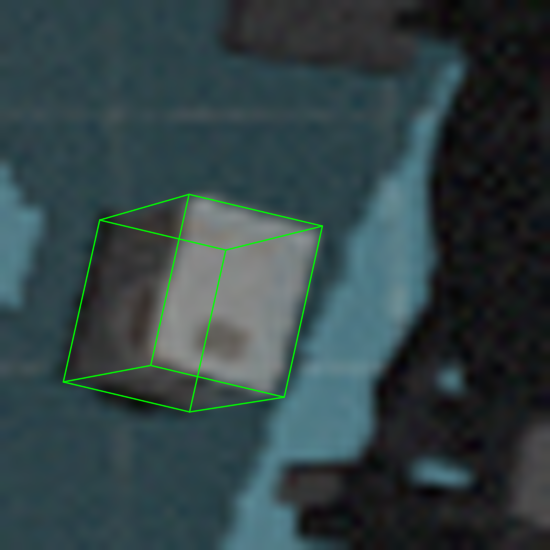

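View pics/o1s.png

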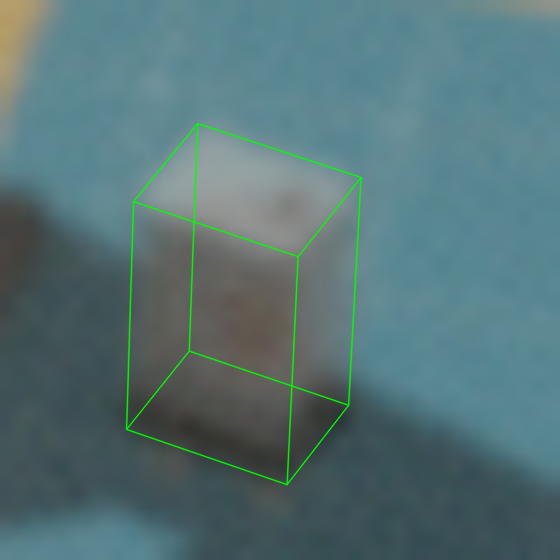

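Run:
```python
from plan import *
plan([594.8,-250.2,42],-.25+np.pi/2,8,0.4,start=[594.6,-249.7,150,1.304])
```

```text
0 0 0.7 0 0 -0.001 0.4; -0.01 0.01 1.22 0 0 -0.002 0.4; 0 0 1.74 0 0 -0.003 0.4; -0.01 0.01 1.74 0 0 -0.002 0.4; -0.01 0 1.74 0 0 -0.003 0.4; -0.01 0.01 1.74 0 0 -0.003 0.4; 0 0 1.22 0 0 -0.002 0.4; 0 0 0.7 0 0 -0.001 0.4
end [ 594.8 -250.2   42. ] [3.142 0.    1.321]
```

Emit:
jog_arm(increments="0 0 0.7 0 0 -0.001 0.4; -0.01 0.01 1.22 0 0 -0.002 0.4; 0 0 1.74 0 0 -0.003 0.4; -0.01 0.01 1.74 0 0 -0.002 0.4; -0.01 0 1.74 0 0 -0.003 0.4; -0.01 0.01 1.74 0 0 -0.003 0.4; 0 0 1.22 0 0 -0.002 0.4; 0 0 0.7 0 0 -0.001 0.4")

```text
clock: 2.6
eef_pos: [593.6, -251.1, 40.8]
tcp_rot: [-3.14, -0.0, 1.32]
contact_force: [0.1, 0.1, 0.4]
opening: 0.7
```

Run:
```python
from plan import *
for n in("top","side"):
    im=r.grab_frame(n)[:,:,::-1];cv2.imwrite(f"pics/{n}2.png",im)
s=r.sense();print(s["clock"],s["eef_pos"],s["tcp_rot"],s["contact_force"],s["opening"])
a=cv2.imread("pics/top2.png")[190:260,420:500];b=cv2.imread("pics/side2.png")[110:190,300:420]
cv2.imwrite("pics/z2.png",cv2.resize(a,None,fx=7,fy=7,interpolation=cv2.INTER_CUBIC));cv2.imwrite("pics/z2s.png",cv2.resize(b,None,fx=6,fy=6,interpolation=cv2.INTER_CUBIC))
```

```text
2.7 [ 593.94598917 -250.80665808   41.27852371] [-3.13978812e+00 -2.73555548e-04  1.31998573e+00] [ 0.14991344  0.18138414 -0.00244975] 0.7017751716854719
```

View pics/z2s.png

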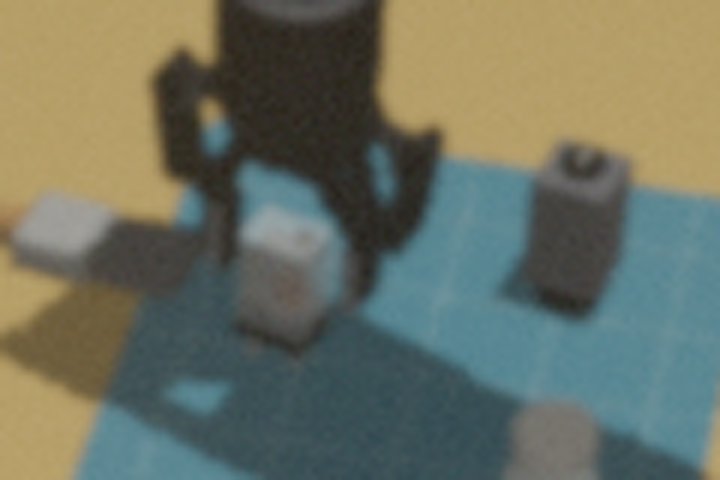

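Emit:
jog_arm(increments="0 0 0 0 0 0 0.1; 0 0 0 0 0 0 0; 0 0 0 0 0 0 -0.1; 0 0 0 0 0 0 -0.3; 0 0 0 0 0 0 -0.5; 0 0 0 0 0 0 -0.5; 0 0 0 0 0 0 -0.5; 0 0 0 0 0 0 -0.5", squeeze=50)

```text
clock: 3.5
eef_pos: [595.5, -250.8, 43.3]
tcp_rot: [3.14, 0.0, 1.321]
contact_force: [-1.1, 0.4, 6.4]
opening: 0.418
```

Run:
```python
from plan import *
s=r.sense();print(s["clock"],s["eef_pos"],s["tcp_rot"],s["contact_force"],s["wrist_torque"],s["opening"])
q=np.load("fit.npy")[0];print(q)
plan([594.8,-250.2,150],np.pi/2-.25,8,-.5,start=[594.8,-250.2,42,1.321])
plan([524,151,150],np.pi/2,16,-.5,start=[594.8,-250.2,150,1.321])
```

```text
3.5 [ 595.45524503 -250.8480002    43.27757299] [3.14034123e+00 2.20888156e-04 1.32087895e+00] [-1.13333901  0.44065306  6.43297961] [0.01975856 0.15997819 0.00373091] 0.41808784864305204
[5.23755612e+02 1.50846575e+02 1.10179962e+01 6.92047631e-04]
0 0 -0.7 0 0 0 -0.5; 0 0 -1.22 0 0 0 -0.5; 0 0 -1.74 0 0 0 -0.5; 0 0 -1.74 0 0 0 -0.5; 0 0 -1.74 0 0 0 -0.5; 0 0 -1.74 0 0 0 -0.5; 0 0 -1.22 0 0 0 -0.5; 0 0 -0.7 0 0 0 -0.5
end [ 594.8 -250.2  150. ] [3.142 0.    1.321]
1.05 -0.47 0 0 0 -0.007 -0.5; 1.83 -0.82 0 0 0 -0.012 -0.5; 2.64 -1.13 0 0 0 -0.018 -0.5; 2.65 -1.08 0 0 0 -0.018 -0.5; 2.68 -1.04 0 0 0 -0.017 -0.5; 2.69 -0.99 0 0 0 -0.018 -0.5; 2.71 -0.94 0 0 0 -0.017 -0.5; 2.73 -0.9 0 0 0 -0.018 -0.5
2.74 -0.84 0 0 0 -0.017 -0.5; 2.75 -0.8 0 0 0 -0.018 -0.5; 2.77 -0.75 0 0 0 -0.018 -0.5; 2.79 -0.7 0 0 0 -0.017 -0.5; 2.79 -0.65 0 0 0 -0.018 -0.5; 2.81 -0.61 0 0 0 -0.017 -0.5; 1.97 -0.39 0 0 0 -0.013 -0.5; 1.12 -0.2 0 0 0 -0.007 -0.5
end [524. 151. 150.] [3.142 0.    1.571]
```

Emit:
jog_arm(increments="0 0 -0.7 0 0 0 -0.5; 0 0 -1.22 0 0 0 -0.5; 0 0 -1.74 0 0 0 -0.5; 0 0 -1.74 0 0 0 -0.5; 0 0 -1.74 0 0 0 -0.5; 0 0 -1.74 0 0 0 -0.5; 0 0 -1.22 0 0 0 -0.5; 0 0 -0.7 0 0 0 -0.5")

```text
clock: 4.3
eef_pos: [595.4, -250.9, 152.1]
tcp_rot: [3.14, 0.0, 1.321]
contact_force: [-0.1, 0.3, -1.4]
opening: 0.418
```

Emit:
jog_arm(increments="1.05 -0.47 0 0 0 -0.007 -0.5; 1.83 -0.82 0 0 0 -0.012 -0.5; 2.64 -1.13 0 0 0 -0.018 -0.5; 2.65 -1.08 0 0 0 -0.018 -0.5; 2.68 -1.04 0 0 0 -0.017 -0.5; 2.69 -0.99 0 0 0 -0.018 -0.5; 2.71 -0.94 0 0 0 -0.017 -0.5; 2.73 -0.9 0 0 0 -0.018 -0.5")

```text
clock: 5.1
eef_pos: [557.7, -47.4, 149.3]
tcp_rot: [-3.139, -0.0, 1.448]
contact_force: [-0.6, 0.1, -1.1]
opening: 0.416
```

Emit:
jog_arm(increments="2.74 -0.84 0 0 0 -0.017 -0.5; 2.75 -0.8 0 0 0 -0.018 -0.5; 2.77 -0.75 0 0 0 -0.018 -0.5; 2.79 -0.7 0 0 0 -0.017 -0.5; 2.79 -0.65 0 0 0 -0.018 -0.5; 2.81 -0.61 0 0 0 -0.017 -0.5; 1.97 -0.39 0 0 0 -0.013 -0.5; 1.12 -0.2 0 0 0 -0.007 -0.5")

```text
clock: 5.9
eef_pos: [522.1, 152.7, 149.5]
tcp_rot: [-3.139, 0.0, 1.574]
contact_force: [0.2, -0.6, -0.5]
opening: 0.418
```

Run:
```python
from plan import *
r.grab_frame("top")
for n in("top","side"):
    im=r.grab_frame(n)[:,:,::-1];cv2.imwrite(f"pics/{n}3.png",im)
s=r.sense();print(s["clock"],s["eef_pos"],s["tcp_rot"],s["contact_force"],s["wrist_torque"],s["opening"])
a=cv2.imread("pics/top3.png")[200:310,230:360];b=cv2.imread("pics/side3.png")[180:320,290:390]
cv2.imwrite("pics/z3.png",cv2.resize(a,None,fx=5.4,fy=5.4,interpolation=cv2.INTER_CUBIC));cv2.imwrite("pics/z3s.png",cv2.resize(b,None,fx=4.2,fy=4.2,interpolation=cv2.INTER_CUBIC))
```

```text
6.05 [523.30395932 151.01654231 149.88571874] [-3.14052665e+00  4.60909945e-04  1.57251433e+00] [ 0.02165672 -0.76507259 -1.57207718] [-0.00947231  0.00655972  0.04706521] 0.42091043139348944
```

View pics/z3.png

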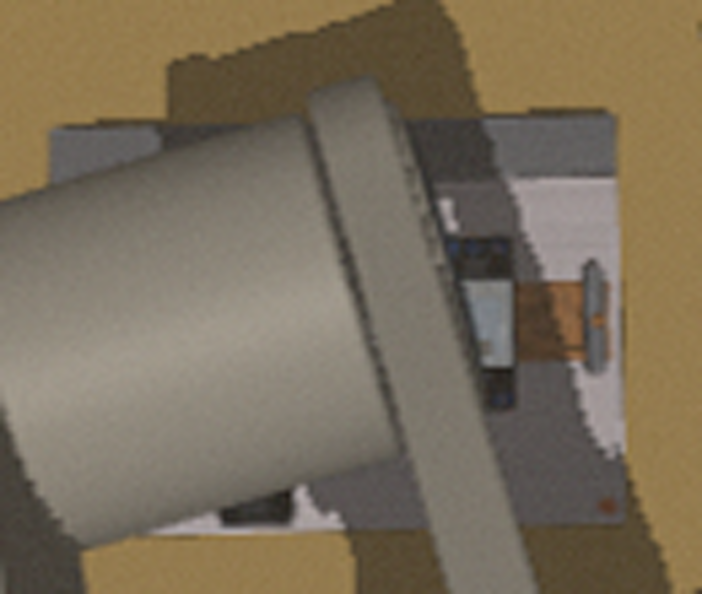

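View pics/z3s.png

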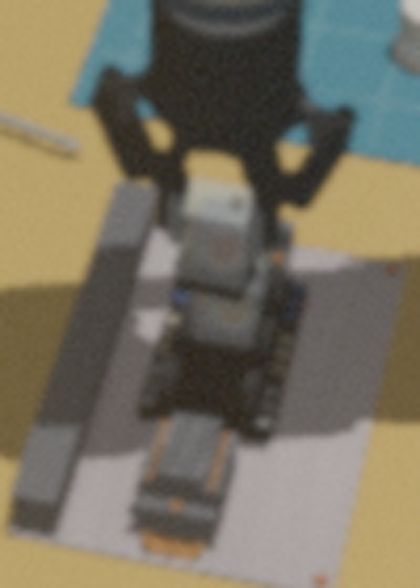

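```bash
cat > ov3.py <<'E'
from h import *
import sys
# args: pic, x,y,ztips,yaw
pic=sys.argv[1];q=[float(v) for v in sys.argv[2:6]];out=sys.argv[6]
s=[float(v) for v in sys.argv[7:11]]
B=[(place(box(-18,18,-14,14,15,73),*q),(0,255,0)),(place(box(-18,18,-54,-26,20,78),*s),(0,255,255)),(place(box(-38,38,-17,17,0,20),*s),(0,0,255))]
img=cv2.imread(pic)
win=(310,215,370,300)
overlay("side",img,B,win,7,"pics/t1.png");overlay("side",img,[],win,7,"pics/t2.png")
cv2.imwrite(out,np.hstack([cv2.imread("pics/t2.png"),cv2.imread("pics/t1.png")])[:, :840][:600])
E
python3 ov3.py pics/side3.png 523.3 151 109 0 pics/o3.png 523.7 150.8 11 0
```

```text
(no output)
```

View pics/o3.png

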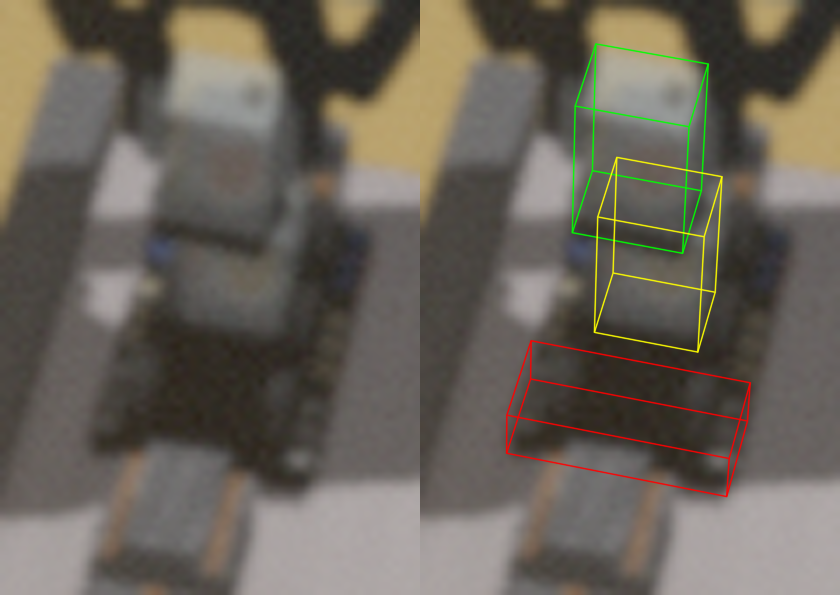

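```bash
cat > edge.py <<'E'
from h import *
from scipy.ndimage import map_coordinates,gaussian_filter
def edges(img,n,corners,R=3.0,trim=.15):
    """signed offset (px) along outward normal of strongest gradient per edge of polygon; returns offset,strength"""
    g=gaussian_filter(img.astype(float).mean(2) if img.ndim==3 else img,0.6)
    p=proj(n,corners);c=p.mean(0);out=[]
    for i in range(4):
        a,b=p[i],p[(i+1)%4];t=np.linspace(trim,1-trim,30)[:,None];L=a+(b-a)*t
        d=b-a;nn=np.array([d[1],-d[0]])/np.hypot(*d)
        if nn@((a+b)/2-c)<0: nn=-nn
        s=np.arange(-R,R+.01,.1)
        pr=np.array([map_coordinates(g,[(L+k*nn)[:,1],(L+k*nn)[:,0]],order=3).mean() for k in s])
        gr=np.gradient(pr,.1);k=np.argmax(abs(gr));out.append((round(s[k],1),round(gr[k],1),[round(x) for x in pr[::10]]))
    return out
E
python3 - <<'E'
from edge import *
def lid(x,y,z,yaw,dy=0,h=73): return place([[18,dy-14,h],[18,dy+14,h],[-18,dy+14,h],[-18,dy-14,h]],x,y,z,yaw)
names=["+x","+y","-x","-y"]
s=[523.75,150.85,11,0]
for n in("top","side"):
    im=cv2.imread(f"pics/{n}0.png")
    print(n,"relay");[print(" ",k,e) for k,e in zip(names,edges(im,n,lid(594.7,-250.4,3,-.25)))]
    for d in(-40,-80): print(n,d);[print(" ",k,e) for k,e in zip(names,edges(im,n,lid(*s,d,78)))]
    print(n,"socket");[print(" ",k,e) for k,e in zip(names,edges(im,n,place([[38,-17,20],[38,17,20],[-38,17,20],[-38,-17,20]],*s)))]
im=cv2.imread("pics/side3.png");print("held");[print(" ",k,e) for k,e in zip(names,edges(im,"side",lid(523.3,151,109,0)))]
E
```

```text
top relay
  +x (np.float64(-0.4), np.float64(-20.3), [127, 133, 131, 112, 104, 104, 104])
  +y (np.float64(0.3), np.float64(-34.1), [130, 128, 123, 99, 68, 56, 57])
  -x (np.float64(-0.2), np.float64(-34.0), [151, 140, 126, 97, 80, 85, 91])
  -y (np.float64(-0.7), np.float64(-17.5), [136, 136, 126, 110, 105, 107, 106])
top -40
  +x (np.float64(-0.5), np.float64(-39.7), [127, 126, 115, 78, 56, 56, 63])
  +y (np.float64(-0.4), np.float64(-28.8), [140, 135, 126, 100, 91, 86, 66])
  -x (np.float64(-0.7), np.float64(-48.3), [154, 143, 115, 73, 65, 67, 70])
  -y (np.float64(-0.6), np.float64(-48.2), [138, 132, 108, 65, 69, 91, 86])
top -80
  +x (np.float64(0.1), np.float64(-43.8), [125, 125, 123, 96, 61, 53, 58])
  +y (np.float64(0.3), np.float64(-38.2), [132, 132, 128, 101, 68, 76, 93])
  -x (np.float64(-0.6), np.float64(-48.6), [150, 136, 113, 70, 72, 73, 70])
  -y (np.float64(-0.9), np.float64(-24.8), [131, 127, 108, 89, 96, 99, 98])
top socket
  +x (np.float64(0.5), np.float64(55.6), [91, 106, 86, 83, 132, 149, 150])
  +y (np.float64(0.0), np.float64(32.3), [56, 57, 60, 84, 108, 113, 1
[... 1058 characters left out ...]
-y (np.float64(-0.6), np.float64(-6.4), [167, 166, 161, 155, 151, 150, 150])
side socket
  +x (np.float64(-1.0), np.float64(21.4), [101, 111, 130, 150, 159, 162, 162])
  +y (np.float64(1.9), np.float64(10.3), [56, 55, 56, 56, 62, 71, 81])
  -x (np.float64(1.3), np.float64(25.6), [85, 97, 100, 101, 119, 143, 158])
  -y (np.float64(0.3), np.float64(-5.1), [64, 66, 64, 61, 56, 54, 53])
held
  +x (np.float64(-0.6), np.float64(-34.0), [158, 146, 119, 86, 63, 55, 51])
  +y (np.float64(0.8), np.float64(-17.4), [150, 151, 148, 139, 123, 108, 101])
  -x (np.float64(0.4), np.float64(-27.2), [142, 140, 131, 110, 83, 64, 54])
  -y (np.float64(-0.4), np.float64(-8.5), [162, 163, 158, 150, 143, 138, 133])
```

Emit:
jog_arm(increments="-0.02 0.02 0.6 0 0 0 -0.5; -0.03 0.02 1.3 0 0 0 -0.5; -0.03 0.03 1.6 0 0 0 -0.5; -0.03 0.03 1.6 0 0 0 -0.5; -0.02 0.02 1.1 0 0 0 -0.5; 0 0 0.6 0 0 0 -0.5; 0 0 0 0 0 0 -0.5; 0 0 0 0 0 0 -0.5")

```text
clock: 6.85
eef_pos: [525.7, 149.1, 82.6]
tcp_rot: [3.141, -0.0, 1.57]
contact_force: [-1.4, 0.0, -1.2]
opening: 0.417
```

```bash
cat > look.py <<'E'
from edge import *
import sys
k=sys.argv[1]
for n in("top","side"):
    im=r.grab_frame(n)[:,:,::-1];cv2.imwrite(f"pics/{n}{k}.png",im)
    s=r.sense();print(s["clock"],np.round(s["eef_pos"],2),np.round(s["tcp_rot"],4),np.round(s["contact_force"],2),np.round(s["wrist_torque"],2),round(s["opening"],3))
def lid(x,y,z,yaw,dy=0,h=73): return place([[18,dy-14,h],[18,dy+14,h],[-18,dy+14,h],[-18,dy-14,h]],x,y,z,yaw)
names=["+x","+y","-x","-y"]
im=cv2.imread(f"pics/side{k}.png");p=s["eef_pos"]
print("held");[print(" ",a,e) for a,e in zip(names,edges(im,"side",lid(p[0],p[1],p[2]-41,0)))]
for d in(-40,-80):print(d);[print(" ",a,e) for a,e in zip(names,edges(im,"side",lid(523.75,150.85,11,0,d,78)))]
E
python3 look.py 4
python3 - <<'E'
from h import *
import sys
e=proj("side",[[524,150,100],[525,150,100],[524,151,100],[524,150,101]]);print(e[1:]-e[0])
E
python3 ov3.py pics/side4.png 525.2 149.7 41 0 pics/o4.png 524.2 150.8 11 0
```

```text
6.9 [525.87 149.24  82.83] [ 3.1408e+00 -2.0000e-04  1.5706e+00] [-0.33 -0.5  -1.49] [-0.02  0.03 -0.03] 0.422
6.95 [525.93 149.34  83.  ] [ 3.1405e+00 -3.0000e-04  1.5708e+00] [ 0.6  -0.27 -1.12] [-0.02  0.04 -0.  ] 0.419
held
  +x (np.float64(-0.4), np.float64(-27.8), [141, 131, 111, 84, 64, 55, 50])
  +y (np.float64(0.4), np.float64(-17.4), [146, 147, 143, 131, 114, 103, 97])
  -x (np.float64(0.1), np.float64(-26.8), [140, 136, 125, 102, 77, 61, 54])
  -y (np.float64(-0.2), np.float64(-10.4), [155, 157, 153, 143, 135, 130, 123])
-40
  +x (np.float64(3.0), np.float64(-21.8), [153, 152, 149, 145, 142, 136, 119])
  +y (np.float64(-3.0), np.float64(9.0), [143, 148, 146, 141, 139, 140, 142])
  -x (np.float64(-3.0), np.float64(-13.1), [59, 48, 44, 43, 42, 42, 42])
  -y (np.float64(0.0), np.float64(-16.2), [101, 94, 83, 68, 53, 45, 43])
-80
  +x (np.float64(1.3), np.float64(1.3), [42, 43, 43, 43, 43, 44, 44])
  +y (np.float64(3.0), np.float64(12.6), [42, 43, 42, 42, 43, 45, 55])
  -x (np.float64(1.3), np.float64(14.8), [43, 45, 49, 59, 73, 87, 96])
  -y (np.float64(1.3), np.float64(1.3), [43, 43, 42, 42, 42, 43, 42])
[[-0.42930978 -0.08055945]
 [-0.09812691  0.31692577]
 [ 0.01119195 -0.29539358]]
```

View pics/o4.png

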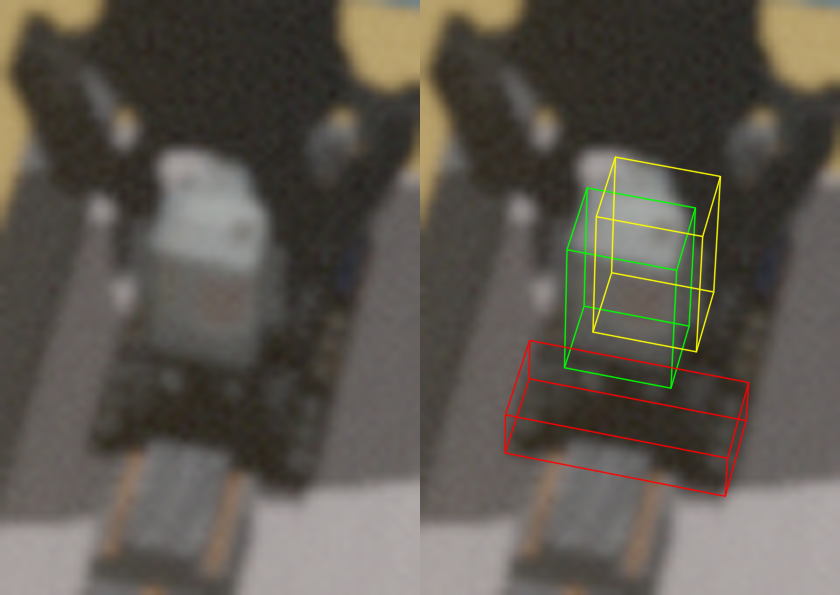

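Emit:
jog_arm(increments="0.02 -0.03 0.05 0 0 0 -0.5; 0.02 -0.04 0.1 0 0 0 -0.5; 0 0 0.15 0 0 0 -0.5; 0 0 0.15 0 0 0 -0.5; 0 0 0.15 0 0 0 -0.5; 0 0 0.15 0 0 0 -0.5; 0 0 0.1 0 0 0 -0.5; 0 0 0 0 0 0 -0.5")

```text
clock: 7.75
eef_pos: [524.6, 149.6, 73.7]
tcp_rot: [-3.141, 0.0, 1.571]
contact_force: [0.3, 0.0, -0.3]
opening: 0.418
```

Emit:
jog_arm(increments="0 0 0.05 0 0 0 -0.5; 0 0 0.05 0 0 0 -0.5; 0 0 0.05 0 0 0 -0.5; 0 0 0.05 0 0 0 -0.5; 0 0 0 0 0 0 -0.5; 0 0 0 0 0 0 -0.5; 0 0 0 0 0 0 -0.5; 0 0 0 0 0 0 -0.5")

```text
clock: 8.55
eef_pos: [524.7, 149.6, 71.9]
tcp_rot: [3.142, 0.0, 1.571]
contact_force: [0.3, -0.3, -1.3]
opening: 0.424
```

Emit:
jog_arm(increments="0 0 0.05 0 0 0 -0.5; 0 0 0.05 0 0 0 -0.5; 0 0 0.05 0 0 0 -0.5; 0 0 0.05 0 0 0 -0.5; 0 0 0.05 0 0 0 -0.5; 0 0 0.05 0 0 0 -0.5; 0 0 0 0 0 0 -0.5; 0 0 0 0 0 0 -0.5")

```text
clock: 9.35
eef_pos: [524.7, 149.7, 68.8]
tcp_rot: [-3.141, -0.0, 1.571]
contact_force: [-0.1, 2.2, -1.7]
opening: 0.417
```

Emit:
jog_arm(increments="0.02 0 0.05 0 0 0 -0.5; 0.01 0 0.05 0 0 0 -0.5; 0 0 0.05 0 0 0 -0.5; 0 0 0.05 0 0 0 -0.5; 0 0 0 0 0 0 -0.5; 0 0 0 0 0 0 -0.5; 0 0 0 0 0 0 -0.5; 0 0 0 0 0 0 -0.5")

```text
clock: 10.15
eef_pos: [524.4, 149.8, 66.8]
tcp_rot: [-3.141, 0.0, 1.571]
contact_force: [-4.3, 0.7, 0.6]
opening: 0.417
```

```bash
python3 look.py 5|head -8; python3 ov3.py pics/side5.png 524.7 150.8 26 0 pics/o5.png 524.2 150.8 11 0
```

```text
10.2 [524.36 149.81  66.76] [-3.1408e+00  2.0000e-04  1.5707e+00] [-4.72  0.09  0.4 ] [ 0.07  0.63 -0.01] 0.417
10.25 [524.39 149.81  66.78] [-3.1409e+00  2.0000e-04  1.5708e+00] [-3.46 -0.36  0.59] [0.07 0.66 0.07] 0.422
held
  +x (np.float64(-0.4), np.float64(-26.8), [138, 130, 111, 85, 65, 56, 51])
  +y (np.float64(0.4), np.float64(-16.6), [145, 147, 143, 130, 114, 103, 98])
  -x (np.float64(0.1), np.float64(-23.7), [131, 126, 115, 95, 73, 59, 52])
  -y (np.float64(3.0), np.float64(-10.3), [137, 136, 132, 128, 128, 128, 121])
-40
```

View pics/o5.png

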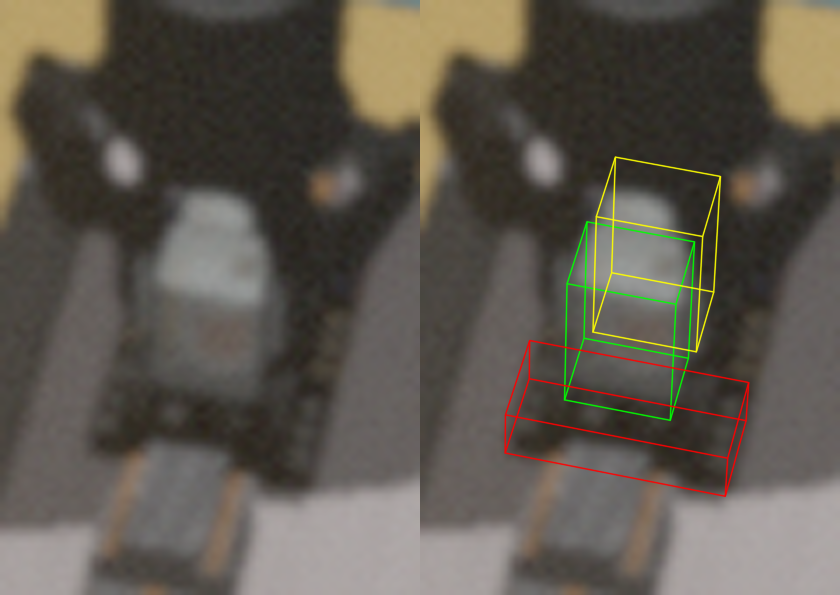

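Emit:
jog_arm(increments="0 -0.02 0 0 0 0 -0.5; 0 -0.02 0 0 0 0 -0.5; 0 -0.02 0 0 0 0 -0.5; 0 0 0 0 0 0 -0.5; 0 0 0 0 0 0 -0.5; 0 0 0 0 0 0 -0.5; 0 0 0 0 0 0 -0.5; 0 0 0 0 0 0 -0.5")

```text
clock: 11.05
eef_pos: [524.2, 149.9, 66.9]
tcp_rot: [3.141, -0.0, 1.571]
contact_force: [-2.7, 0.4, -0.5]
opening: 0.417
```

Emit:
jog_arm(increments="0 -0.02 0 0 0 0 -0.5; 0 -0.02 0 0 0 0 -0.5; 0 -0.02 0.03 0 0 0 -0.5; 0 0 0.03 0 0 0 -0.5; 0 0 0.04 0 0 0 -0.5; 0 0 0 0 0 0 -0.5; 0 0 0 0 0 0 -0.5; 0 0 0 0 0 0 -0.5")

```text
clock: 11.85
eef_pos: [523.9, 150.0, 66.1]
tcp_rot: [3.141, -0.0, 1.571]
contact_force: [-0.2, -0.2, 2.4]
opening: 0.416
```

Emit:
jog_arm(increments="0 0 0.04 0 0 0 -0.5; 0 0 0.04 0 0 0 -0.5; 0 0 0.04 0 0 0 -0.5; 0 0 0.04 0 0 0 -0.5; 0 0 0.04 0 0 0 -0.5; 0 0 0 0 0 0 -0.5; 0 0 0 0 0 0 -0.5; 0 0 0 0 0 0 -0.5")

```text
clock: 12.65
eef_pos: [524.2, 150.1, 64.5]
tcp_rot: [3.14, -0.0, 1.571]
contact_force: [-1.3, 0.1, 9.5]
opening: 0.422
```

Emit:
jog_arm(increments="0 -0.01 0.04 0 0 0 -0.5; 0 0 0.04 0 0 0 -0.5; 0 0 0.04 0 0 0 -0.5; 0 0 0.04 0 0 0 -0.5; 0 0 0.04 0 0 0 -0.5; 0 0 0 0 0 0 -0.5; 0 0 0 0 0 0 -0.5; 0 0 0 0 0 0 -0.5")

```text
clock: 13.45
eef_pos: [524.3, 150.1, 62.7]
tcp_rot: [3.14, -0.0, 1.571]
contact_force: [0.2, 0.3, 10.2]
opening: 0.419
```

Emit:
jog_arm(increments="0 0 0.04 0 0 0 -0.5; 0 0 0.04 0 0 0 -0.5; 0 0 0.04 0 0 0 -0.5; 0 0 0.04 0 0 0 -0.5; 0 0 0.04 0 0 0 -0.5; 0 0 0 0 0 0 -0.5; 0 0 0 0 0 0 -0.5; 0 0 0 0 0 0 -0.5")

```text
clock: 14.25
eef_pos: [523.3, 149.9, 59.4]
tcp_rot: [-3.141, 0.0, 1.571]
contact_force: [2.9, 1.1, -6.2]
opening: 0.421
```

Emit:
jog_arm(increments="0 0 0.04 0 0 0 -0.5; 0 0 0.04 0 0 0 -0.5; 0 0 0.04 0 0 0 -0.5; 0 0 0.04 0 0 0 -0.5; 0 0 0.04 0 0 0 -0.5; 0 0 0 0 0 0 -0.5; 0 0 0 0 0 0 -0.5; 0 0 0 0 0 0 -0.5")

```text
clock: 15.05
eef_pos: [523.3, 149.9, 57.8]
tcp_rot: [-3.141, 0.0, 1.571]
contact_force: [2.1, 0.4, -8.0]
opening: 0.415
```

Emit:
jog_arm(increments="0 0.01 0.04 0 0 0 -0.5; 0 0.02 0.04 0 0 0 -0.5; 0 0.02 0.04 0 0 0 -0.5; 0 0 0.02 0 0 0 -0.5; 0 0 0.02 0 0 0 -0.5; 0 0 0 0 0 0 -0.5; 0 0 0 0 0 0 -0.5; 0 0 0 0 0 0 -0.5")

```text
clock: 15.85
eef_pos: [523.9, 149.9, 56.4]
tcp_rot: [-3.142, -0.0, 1.571]
contact_force: [-0.8, 0.6, -2.7]
opening: 0.418
```

Emit:
jog_arm(increments="0 0 0.03 0 0 0 -0.5; 0 0 0.03 0 0 0 -0.5; 0 0 0.02 0 0 0 -0.5; 0 0 0 0 0 0 -0.5; 0 0 0 0 0 0 -0.5; 0 0 0 0 0 0 -0.5; 0 0 0 0 0 0 -0.5; 0 0 0 0 0 0 -0.5")

```text
clock: 16.65
eef_pos: [524.1, 149.9, 55.9]
tcp_rot: [3.141, -0.0, 1.571]
contact_force: [-1.2, -0.1, 6.2]
opening: 0.42
```

Emit:
jog_arm(increments="0 0 0.02 0 0 0 -0.5; 0 0 0.02 0 0 0 -0.5; 0 0 0 0 0 0 -0.5; 0 0 0 0 0 0 -0.5; 0 0 0 0 0 0 -0.5; 0 0 0 0 0 0 -0.5; 0 0 0 0 0 0 -0.5; 0 0 0 0 0 0 -0.5")

```text
clock: 17.45
eef_pos: [524.1, 149.9, 55.9]
tcp_rot: [3.141, -0.0, 1.571]
contact_force: [-3.3, -0.8, 10.6]
opening: 0.417
```

```bash
python3 look.py 6|head -8
python3 - <<'E'
import cv2
b=cv2.imread("pics/side6.png")[200:300,300:390]
cv2.imwrite("pics/z6.png",cv2.resize(b,None,fx=6,fy=6,interpolation=cv2.INTER_CUBIC))
E
```

```text
17.5 [524.06 149.94  55.84] [ 3.1413e+00 -1.0000e-04  1.5708e+00] [-3.39 -0.38 11.14] [-0.13  0.66  0.03] 0.42
17.55 [524.08 149.92  55.85] [ 3.1413 -0.      1.5708] [-3.11 -0.13 11.6 ] [-0.09  0.7   0.  ] 0.415
held
  +x (np.float64(-0.5), np.float64(-27.8), [138, 129, 109, 82, 63, 55, 51])
  +y (np.float64(0.3), np.float64(-17.0), [145, 146, 142, 130, 113, 102, 97])
  -x (np.float64(0.0), np.float64(-23.3), [130, 126, 114, 93, 73, 60, 53])
  -y (np.float64(-0.2), np.float64(-16.7), [137, 134, 126, 110, 97, 93, 95])
-40
```

View pics/z6.png

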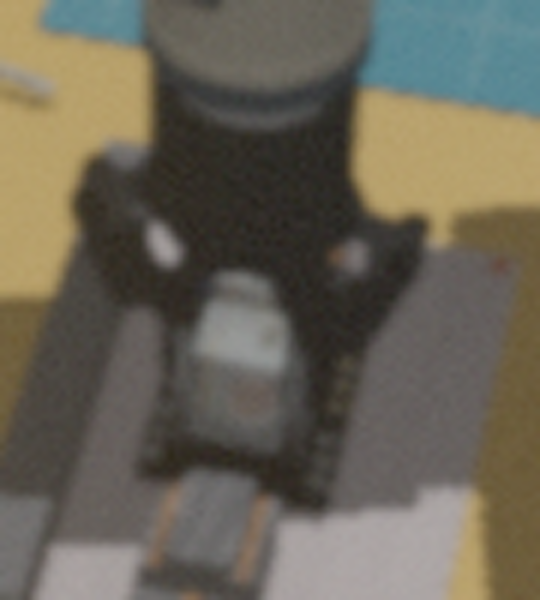

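Emit:
jog_arm(increments="0 -0.01 -0.02 0 0 0 -0.5; 0 0 -0.02 0 0 0 -0.5; 0 0 -0.02 0 0 0 -0.5; 0 0 -0.02 0 0 0 -0.5; 0 0 -0.02 0 0 0 -0.5; 0 0 0 0 0 0 -0.5; 0 0 0 0 0 0 -0.5; 0 0 0 0 0 0 -0.5")

```text
clock: 18.35
eef_pos: [523.8, 149.9, 55.9]
tcp_rot: [-3.141, -0.0, 1.571]
contact_force: [-0.0, 0.9, -1.2]
opening: 0.422
```

Unloaded at z≈55.9. Now the slow pull.

Emit:
jog_arm(increments="0 0 -0.01 0 0 0 -0.5; 0 0 -0.01 0 0 0 -0.5; 0 0 -0.01 0 0 0 -0.5; 0 0 -0.01 0 0 0 -0.5; 0 0 -0.01 0 0 0 -0.5; 0 0 -0.01 0 0 0 -0.5; 0 0 -0.01 0 0 0 -0.5; 0 0 0 0 0 0 -0.5")

```text
clock: 19.15
eef_pos: [523.8, 149.9, 56.6]
tcp_rot: [-3.141, 0.0, 1.571]
contact_force: [1.9, 1.1, -8.3]
opening: 0.418
```

Emit:
jog_arm(increments="0 0 -0.01 0 0 0 -0.5; 0 0 -0.01 0 0 0 -0.5; 0 0 -0.01 0 0 0 -0.5; 0 0 -0.01 0 0 0 -0.5; 0 0 -0.01 0 0 0 -0.5; 0 0 -0.01 0 0 0 -0.5; 0 0 0 0 0 0 -0.5; 0 0 0 0 0 0 -0.5")

```text
clock: 19.95
eef_pos: [523.5, 149.8, 57.2]
tcp_rot: [-3.141, 0.0, 1.571]
contact_force: [1.2, 1.5, -13.6]
opening: 0.418
```

Emit:
jog_arm(increments="0 0 0 0 0 0 -0.5; 0 0 0 0 0 0 -0.5; 0 0 0 0 0 0 -0.5; 0 0 0 0 0 0 -0.5; 0 0 0 0 0 0 -0.5; 0 0 0 0 0 0 -0.5; 0 0 0 0 0 0 -0.5; 0 0 0 0 0 0 -0.5")

```text
clock: 20.75
eef_pos: [523.7, 149.9, 57.3]
tcp_rot: [-3.141, 0.0, 1.571]
contact_force: [0.9, 1.3, -13.2]
opening: 0.415
```

Emit:
jog_arm(increments="0 0 0.02 0 0 0 -0.5; 0 0 0.02 0 0 0 -0.5; 0 0 0.02 0 0 0 -0.5; 0 0 0.03 0 0 0 -0.5; 0 0 0.04 0 0 0 -0.5; 0 0 0.04 0 0 0 -0.5; 0 0 0.03 0 0 0 -0.5; 0 0 0 0 0 0 -0.5")

```text
clock: 21.55
eef_pos: [524.3, 150.0, 55.9]
tcp_rot: [3.141, -0.0, 1.571]
contact_force: [-1.9, -0.4, 3.5]
opening: 0.415
```

Emit:
jog_arm(increments="0 0.02 0.02 0 0 0 -0.5; 0 0 0.02 0 0 0 -0.5; 0 0 0 0 0 0 -0.5; 0 0 0 0 0 0 -0.5; 0 0 -0.02 0 0 0 -0.5; 0 0 -0.02 0 0 0 -0.5; 0 0 0 0 0 0 -0.5; 0 0 0 0 0 0 -0.5")

```text
clock: 22.35
eef_pos: [524.3, 150.0, 55.9]
tcp_rot: [3.141, -0.0, 1.571]
contact_force: [-3.3, 0.1, 6.4]
opening: 0.416
```

Emit:
jog_arm(increments="0 0 0 0 0 0 -0.1; 0 0 0 0 0 0 0; 0 0 0 0 0 0 0.1; 0 0 0 0 0 0 0.2; 0 0 0 0 0 0 0.25; 0 0 0 0 0 0 0.25; 0 0 0 0 0 0 0.25; 0 0 0 0 0 0 0.25")

```text
clock: 23.15
eef_pos: [524.0, 149.9, 55.4]
tcp_rot: [-3.142, -0.0, 1.571]
contact_force: [-0.4, 0.4, 0.6]
opening: 0.628
```

Released; rise straight up, then swing clear so the top camera can see.

Emit:
jog_arm(increments="0 0 -0.3 0 0 0 0.25; 0 0 -0.8 0 0 0 0.25; 0 0 -1.5 0 0 0 0.25; 0 0 -2 0 0 0 0.25; 0 0 -2.5 0 0 0 0.25; 0 0 -2.5 0 0 0 0.25; 0 0 -2 0 0 0 0.25; 0 0 -1 0 0 0 0.25")

```text
clock: 23.95
eef_pos: [525.0, 150.2, 183.9]
tcp_rot: [3.139, -0.001, 1.571]
contact_force: [0.4, 0.5, -0.4]
opening: 0.623
```

Emit:
jog_arm(increments="-1 0 0 0 0 0 0.25; -2 0 0 0 0 0 0.25; -3.5 0 0 0 0 0 0.25; -3.5 0 0 0 0 0 0.25; -3.5 0 0 0 0 0 0.25; -3.5 0 0 0 0 0 0.25; -2 0 0 0 0 0 0.25; -1 0 0 0 0 0 0.25")

```text
clock: 24.75
eef_pos: [523.0, -52.2, 180.2]
tcp_rot: [-3.14, 0.0, 1.569]
contact_force: [-0.4, 0.4, -0.7]
opening: 0.624
```

```bash
python3 look.py 7
python3 - <<'E'
import cv2
a=cv2.imread("pics/top7.png")[200:310,230:360];b=cv2.imread("pics/side7.png")[200:310,290:390]
cv2.imwrite("pics/z7.png",cv2.resize(a,None,fx=5.4,fy=5.4,interpolation=cv2.INTER_CUBIC));cv2.imwrite("pics/z7s.png",cv2.resize(b,None,fx=5.4,fy=5.4,interpolation=cv2.INTER_CUBIC))
E
```

```text
24.8 [523.24 -52.46 180.42] [-3.1400e+00  5.0000e-04  1.5691e+00] [ 0.48 -1.71  0.79] [-0.06  0.07  0.04] 0.623
24.85 [523.41 -51.17 180.59] [-3.1403e+00 -1.0000e-04  1.5690e+00] [-0.57  0.13 -0.08] [0.06 0.   0.  ] 0.62
held
  +x (np.float64(2.4), np.float64(-22.7), [125, 127, 128, 124, 115, 99, 77])
  +y (np.float64(-3.0), np.float64(-0.7), [123, 123, 123, 123, 122, 122, 122])
  -x (np.float64(3.0), np.float64(-13.7), [123, 124, 124, 124, 123, 119, 108])
  -y (np.float64(-1.4), np.float64(-1.6), [125, 125, 124, 122, 122, 122, 122])
-40
  +x (np.float64(1.8), np.float64(11.2), [141, 140, 135, 130, 133, 143, 153])
  +y (np.float64(0.7), np.float64(-16.6), [150, 148, 144, 133, 117, 105, 105])
  -x (np.float64(0.2), np.float64(-19.9), [161, 155, 143, 125, 106, 92, 86])
  -y (np.float64(-0.6), np.float64(-15.2), [148, 140, 128, 113, 105, 107, 118])
-80
  +x (np.float64(0.3), np.float64(-16.0), [149, 148, 142, 128, 113, 103, 101])
  +y (np.float64(0.4), np.float64(-15.8), [150, 145, 139, 128, 113, 104, 105])
  -x (np.float64(-0.1), np.float64(-18.8), [162, 154, 140, 122, 106, 96, 93])
  -y (np.float64(-0.4), np.float64(-8.5), [158, 157, 152, 144, 137, 133, 129])
```

View pics/z7.png

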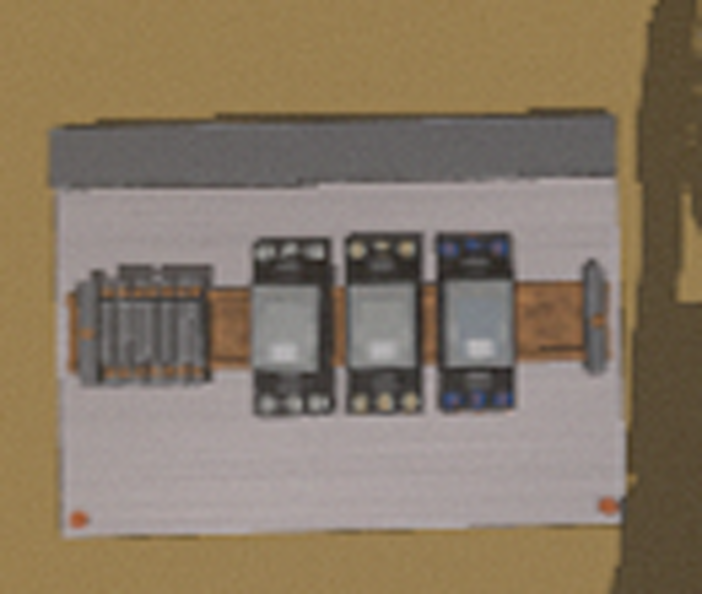

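View pics/z7s.png

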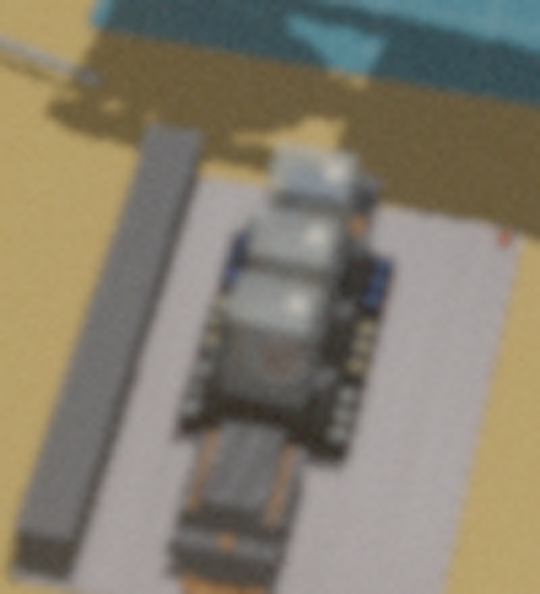

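View pics/side7.png

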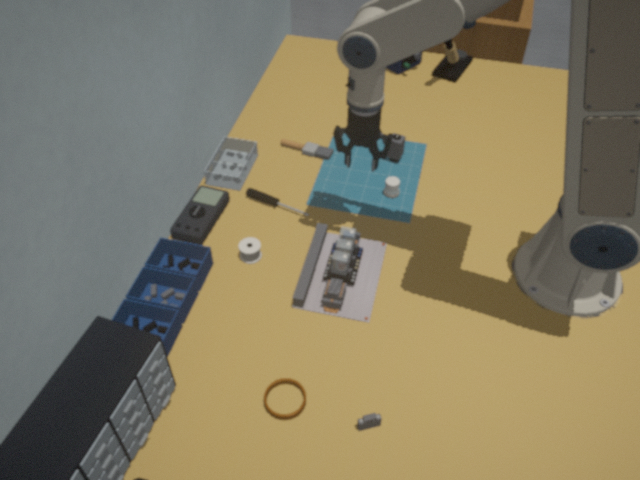

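Run:
```python
from edge import *
for n in("side","top"):
  im=cv2.imread(f"pics/{n}7.png")
  for d in(0,-40,-80):
    e=edges(im,n,place([[18,d-14,78],[18,d+14,78],[-18,d+14,78],[-18,d-14,78]],524.2,150.8,11,0))
    print(n,d,[(float(a[0]),float(a[1])) for a in e])
  a=cv2.imread(f"pics/{n}0.png").astype(int);b=im.astype(int)
  print(n,(abs(a-b)[225:320,:450].max() if 0 else ""))
```

```text
side 0 [(2.5, 23.4), (0.4, -16.2), (0.5, -18.2), (3.0, 16.3)]
side -40 [(1.7, 11.2), (0.7, -16.6), (0.4, -19.9), (-0.6, -15.0)]
side -80 [(0.1, -16.0), (0.4, -15.7), (0.1, -18.8), (-0.4, -8.2)]
side 
top 0 [(-0.6, -44.5), (-0.3, -23.3), (0.1, -34.7), (-0.3, -46.1)]
top -40 [(-0.6, -40.4), (-0.4, -28.6), (-0.5, -47.9), (-0.6, -49.2)]
top -80 [(-0.1, -44.4), (0.2, -38.3), (-0.4, -50.8), (-0.9, -25.7)]
top
```

```bash
python3 -c "
from rig import r
s=r.sense();print(s['clock'],s['qvel'].round(3));print(r.sign_off())"
```

```text
24.85 [ 0.037 -0.003 -0.002  0.011  0.003  0.024]
the job is handed in; nothing more can be done
None
```

The relay is plugged into the empty socket, the same way round as its neighbours, and it held under the pull test. I handed the job in at 24.85 s, with the gripper open and well clear of everything.

- **Pressing home:** pressing force read about 10 N until the clips snapped, after which they drew the relay down. It came to rest with the gripper at z = 55.9 mm and did not move when pressed to about 11 N.
- **Pull test:** I raised the force slowly to a wrist reading of 13.2–13.6 N. That is about 12 N at the clips after the no-load reading of 1.2 N, most of it the relay's own weight. I held it for about 0.8 s. The relay rose 1.3–1.4 mm and stayed there. I saw force readings only at the end of each move, and the highest pull was 13.6 N, under the 16 N limit.
- **Leaving it home:** I eased off and pressed again lightly, and the gripper was back at z = 55.9 mm before I let go.
- **Last pictures:** the relay's lid matches its neighbours' height to about 1 mm, and its flag is at the same end. Nothing else on the bench looks shifted, though I checked that by eye only.
- **Limits of the checks:**
  - The snapped clips can't be made out in the pictures, so I know they are in from the forces and the pull test.
  - Two lid edges in the side picture could not be measured because the next relay is behind them.
  - On the way in, the relay pushed sideways by up to about 5 N, so I shifted it a little over 1 mm to centre it.

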